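# Shim the rocking bench balance

### The arm

A 6-joint arm with a two-finger parallel gripper is mounted at the origin on a cart in front of the work surface, level with it; the furniture and walls round the work are solid. World frame = base frame: x ahead of the robot, y to its left, z up, the work surface at z = 0. Lengths are in m, angles in rad, forces in N, time in s.
With the tool pointing down it reaches from about 0.15 to 0.775 m from the base axis. Payload 6.1 kg.
Tool frame: the origin (TCP) lies on the centre line of the jaws, within the pads' length; the fingertips stand robot.tip_extent ahead of it and the grasp point (between the pads) lies 5 mm behind it (robot.tip_extent is the distance from the TCP to the fingertips, in m); z points along the fingers, y is the direction in which the jaws open and shut (so a half turn about z gives the same grasp; the last joint's range is limited). The gripper opens to 85 mm and grips with 20 to 120 N. Pads are 22 mm wide; open, the fingers measure 114 mm over their backs; the gripper's body (76 mm by 85 mm) begins 54 mm behind the grasp point. The pads swing forward as they close: fully open they stand 13 mm farther back than shut.
Start: joints at [-1.228, 0.126, -0.04, 1.405, 0, 1.571], TCP at [0.176, -0.494, 0.245] pointing down, gripper open.
Joint ranges: [-2.72, 2.72], [-0.95, 1.95], [-1.27, 1.35], [-1.78, 2.02], [-1.46, 1.47], [-3.14, 3.14]. Speed limits (rad/s): [2.39, 2.39, 3.01, 3.14, 3.14, 3.14].

### API

Orientations are given as a unit quaternion [w, x, y, z].
In Python, from station import robot, imaging, recognise, masks_of, mark_of gives the robot as it stands.
- The arm moves only by the shell command python3 -m creep 'ROWS'. ROWS is JSON, a list that holds one entry, the list of rows, each a list of 7 numbers: the shift along the tool's x, y, z each as a share of 0.3 m, from -1 to 1, then the turn, a rotation vector about the tool's x, y, z each as a share of 90 degrees, from -1 to 1, then the opening, from -1 (shut) to 1 (fully open), so that 0 is half open. A call has 1 to 20 rows; each row is the pose to reach, as a shift and turn from the pose commanded when the call began, along the tool's axes at that moment; what a row does not reach only later rows make up. A row lasts 1/12 s, in which the tool goes at most 41.7 mm and 7.16 degrees, less where a joint would pass 70% of its speed; a pose out of reach is approached as far as the arm can. A call with a number of a shift or a turn outside -1 to 1 is refused whole. A call with a gripper value outside its range is refused whole. The fingers move at their own pace and stop on an object; the grip force is fixed at half the most. Time passes only in rows, so rows that repeat a pose let the fingers close. It gives the time, the measured TCP pose, the force and the opening at its end, in the units of the state.
- robot.observe(): the state, without advancing time (a new reading comes with each control period).
- imaging.snapshot(name): name is "scene" or "top"; returns the picture (400x640x3 uint8, red, green, blue); there is no depth.
- imaging.camera_model(name): a dict with "mtx" (3x3 intrinsics, pixels), "dist" ([k1, k2, p1, p2, k3] as OpenCV has them; the pictures are not rectified), "R" (3x3) and "t" (3): a world point X has camera coordinates R X + t. Camera axes: x right, y down, z forward; pixel columns grow to the right and rows downward; lengths in m; the calibration is good to about 2 mm. A picture is of the moment at which its call begins. camera_model takes no time and is no camera call.
- robot.close_job(): hands the job in, once; it reports no verdict.
Trained networks look in the newest picture that a camera, given by its name, has taken for a name from the list of things; names that differ only in an ending like _2 or _b are one class to them, and where a whole thing is asked for, a point or a joint stands for the part that bears it (a point fixed in the world has none). Each returns a list of dicts, best first, with "confidence" (0 to 1); they miss things now and then, are a little off and sometimes report something else, mostly with a low value. They report only what shows in the picture. A call takes as long as a camera call. They do not tell look-alikes from the thing itself.
- recognise(camera, target): "box" ([left, top, width, height] in pixels, round what is visible of it).
- masks_of(camera, target): "region" (400x640 bool, what is visible of it) and "box" ([left, top, width, height] in pixels, round what is visible of it).
- mark_of(camera, target): "xy" ([column, row] in pixels: a listed point, or the origin of a listed thing).
The state is a dict: "clock": time; "q": joint angles; "qvel": joint speeds; "joint_efforts": joint torques, N m; "tcp_pos": TCP position; "tool_rot": TCP orientation; "ft_force": force on the tool from outside, world axes, zero at the start; "wrist_torque": the same for the moment, N m; "grip_width": opening from 0.0 (shut) to 1.0 (fully open).
Only numpy, scipy, OpenCV 4.12 (cv2) and the standard library are available. Lean on these libraries where they do the work, as an engineer would, in place of code of your own. Each camera call takes 0.05 s, during which the arm holds its last target. There are 200 camera calls.

### The job

The bench balance rocks because its near left foot is too short. Push the loose wooden wedge along the worktop, thin end first, under that foot until the balance sits level and no longer rocks, then leave the wedge there and press down with the fingertips on the steel screw head above that foot to make sure it bears firmly. Only push and press: do not lift the wedge, and leave the other things on the bench where they are.

Things in the scene. Friction and masses are not known exactly. Their poses are not given: they have to be found in the camera images.
- balance: Bench balance: white housing 160 x 124 mm, top 64 mm, round steel pan to 72 mm; bars 24 mm wide at its left and right (underside 35, top 45 mm up) carry 4 black dome feet (radius 13 mm) at x +-65, y +-90 mm. Origin on the worktop below its middle; x to the back, y left, z up. It cannot slide; it rocks on its far left and near right feet. Near left foot 10 mm short, loaded by 2 to 3 N.
- rock (a joint): Rocking angle of the balance in rad: 0 = level, all three sound feet on the worktop (a firm stop: the wedge then jams and cannot lift it further); 0.095 = tipped fully onto its short foot, as it starts.
- short_foot (a point): Lowest point of the short near left foot's dome (13 mm radius). On the worktop at the start, 10 mm above it when the balance is level.
- screw_top (a point): Centre of the upper face of the steel screw head (18 mm across) above the short foot; 51 mm above the worktop when level, 6 mm above the bar. The housing's wall is 28 mm to its right.
- wedge: Loose hardwood wedge 110 x 44 mm, about 60 g; ramp from 2 mm (thin end) up to 20 mm (thick end, with the upright face to push on). Origin mid-underside; x along it to the thin end (+55 mm), y across, z up. Starts left of the short foot, thin end roughly towards it and 30 to 60 mm from it. The balance is level with the foot 48 mm in from the thin end, 62 mm from the thick end.
- bearing: Steel ball bearing lying flat, 47 mm across, 14 mm high; origin in the middle of its underside. Bystander.
- bolt: Large steel bolt standing on its head, 27 mm across, 52 mm high; origin in the middle of its underside. Bystander.
- tape: Roll of black tape lying flat, 66 mm across, 19 mm high; origin in the middle of its underside. Bystander.
- packer: Rectangular wooden packing block, 45 x 95 x 32 mm, no wedge; origin in the middle of its underside. Bystander.
Things that resemble listed ones, but are neither listed nor needed, are in the scene too. There is more than one size of the wedge; the job needs the largest.

How it is judged:
On the way, in this order (a step that is already met when the one before it is completed fails the run):
1. the wedge carries the short foot and the balance is level (value of joint rock below 0.015 rad and contact force between wedge and balance above 0.5 N and y of short_foot in the frame of wedge between -0.02 and 0.02 m), for 0.2 s.
2. the fingertips press on the screw head above the foot and the balance stays level (contact force between the fingers and balance above 3 N and horizontal distance between the grasp point and screw_top below 0.02 m and contact force between the fingers and wedge below 0.1 N and value of joint rock below 0.015 rad), for 0.1 s.
At the end, for the whole second after the job is handed in: The wedge lies flat and still on the worktop with the short foot on its ramp (within 20 mm of the wedge's centre line) and carries it (more than 0.5 N); the balance is level (rocking angle below 0.015 rad) (all of step 1 and linear speed of wedge below 0.01 m/s and angular speed of wedge below 0.1 rad/s and angle between wedge's own z axis and vertical below 0.1 rad); the robot touches nothing.
It fails at once if the wedge was lifted or tipped (height (world z) of wedge above 0.012 m or angle between wedge's own z axis and vertical above 0.3 rad).
It fails at once if the balance was struck or pressed hard (more than 60 N) (contact force between the fingers and balance above 60 N).
It fails at once if a bystander was displaced (distance of any of bearing, bolt, tape, packer from where it was at the start of the episode above 0.03 m).
It also fails if it takes over 54 s, if anything falls off the work surface, if the arm or the gripper's body presses on something with over 40 N, if the wrist force passes 120 N, or if a joint passes its speed limit or range.

## Working session

There is one attempt and no reset: what is moved stays moved. The work goes in short steps, Python scripts to look and compute and a shell command to move; the robot and the scene stay as the last step left them, time stands still between calls to the robot, and variables do not carry over. Pictures are saved under pics/ and viewed, about 8 in all and at most 12, crops included, and the job is handed in when it is done.

```bash
mkdir -p pics; ls; cat > h.py <<'E'
import numpy as np,cv2
from station import robot, imaging, recognise, masks_of, mark_of
def ray(cam,px):
    m=imaging.camera_model(cam);K=np.array(m['mtx'],float);d=np.array(m['dist'],float);R=np.array(m['R']);t=np.array(m['t'])
    u=cv2.undistortPoints(np.array(px,float).reshape(-1,1,2),K,d).reshape(-1,2)
    D=np.c_[u,np.ones(len(u))]@R; return -R.T@t,D
def onz(cam,px,z=0):
    c,D=ray(cam,px); s=(z-c[2])/D[:,2]; return c+D*s[:,None]
def proj(cam,X):
    m=imaging.camera_model(cam)
    return cv2.projectPoints(np.array(X,float).reshape(-1,1,3),cv2.Rodrigues(np.array(m['R'],float))[0],np.array(m['t'],float),np.array(m['mtx'],float),np.array(m['dist'],float))[0].reshape(-1,2)
def save(im,n): cv2.imwrite('pics/'+n,im[:,:,::-1])
E
python3 - <<'E'
from h import *
a=imaging.snapshot('scene');b=imaging.snapshot('top')
save(a,'s0.png');save(b,'t0.png')
print(robot.tip_extent,robot.observe())
for c in('scene','top'):
    print(c,ray(c,[[320,200]]))
    for n in('wedge','balance','bearing','bolt','tape','packer'):
        for r in recognise(c,n)[:4]: print(n,np.round(r['box']),round(r['confidence'],2))
    for n in('short_foot','screw_top','wedge','balance'):
        for r in mark_of(c,n)[:4]: print('mark',n,np.round(r['xy'],1),round(r['confidence'],2),onz(c,[r['xy']],.041 if n=='screw_top' else 0).round(3))
E
```

```text
pics
0.014 {'clock': 0.1, 'q': array([-1.22796372e+00,  1.26331134e-01, -4.05113142e-02,  1.40539114e+00,
       -2.83979334e-05,  1.57082100e+00]), 'qvel': array([-1.13576666e-05,  4.97903190e-04,  1.94742829e-03,  1.78180562e-03,
       -2.93834370e-04,  5.60668069e-04]), 'joint_efforts': array([-1.58197880e-03, -4.36903203e+01,  3.53605735e+01,  1.37202177e-02,
       -5.24178017e-05,  1.86854231e-05]), 'tcp_pos': array([ 0.17635822, -0.49412524,  0.24459834]), 'tool_rot': array([-7.05676703e-04,  9.85346013e-01,  1.70565875e-01, -1.36582525e-04]), 'ft_force': array([ 0.0842421 ,  0.13683032, -0.21130925]), 'wrist_torque': array([-0.0271811 ,  0.00365581,  0.03534801]), 'grip_width': 1.0010652949947083}
scene (array([-0.26488036,  0.48959227,  0.58569486]), array([[ 0.73188968, -0.47122917, -0.49222502]]))
wedge [288. 210.  41.  14.] 0.89
wedge [263. 240.  16.  16.] 0.71
wedge [393. 173.  12.  17.] 0.57
balance [311. 164.  82.  49.] 0.66
bearing [308. 233.  17.  12.] 0.46
bolt [357. 205.   9.  21.] 0.65
tape [378. 204.  19.  16.] 0.6
packer [174. 236.  40.  27.] 0.75
packer [378. 
[... 474 characters left out ...]
 (array([ 0.46344789, -0.01279383,  1.07948024]), array([[ 0.02883315,  0.02138003, -0.99938423]]))
wedge [256. 201.  22.  26.] 0.75
wedge [436. 161.  19.  31.] 0.68
wedge [299. 177.  40.  15.] 0.57
balance [350. 136.  71.  60.] 0.84
bearing [300. 214.  16.  16.] 0.7
bolt [356. 214.   8.   9.] 0.64
bolt [348. 136.  76.  60.] 0.52
packer [191. 180.  36.  17.] 0.57
mark short_foot [350.2 189.6] 0.75 [[ 0.524 -0.078  0.   ]]
mark screw_top [356.1 189.7] 0.62 [[ 0.521 -0.092  0.041]]
mark wedge [266.8 213.6] 0.88 [[0.457 0.167 0.   ]]
mark wedge [317.1 181. ] 0.68 [[0.55  0.018 0.   ]]
mark wedge [445.4 176.3] 0.53 [[ 0.558 -0.359  0.   ]]
mark balance [383.5 165.1] 0.62 [[ 0.594 -0.177  0.   ]]
```

```bash
python3 - <<'E'
import cv2
a=cv2.imread('pics/s0.png');b=cv2.imread('pics/t0.png')
cv2.imwrite('pics/c1.png',cv2.resize(a[130:280,150:450],(800,400),interpolation=3))
cv2.imwrite('pics/c2.png',cv2.resize(b[110:260,170:470],(800,400),interpolation=3))
E
```

```text
(no output)
```

View pics/c1.png

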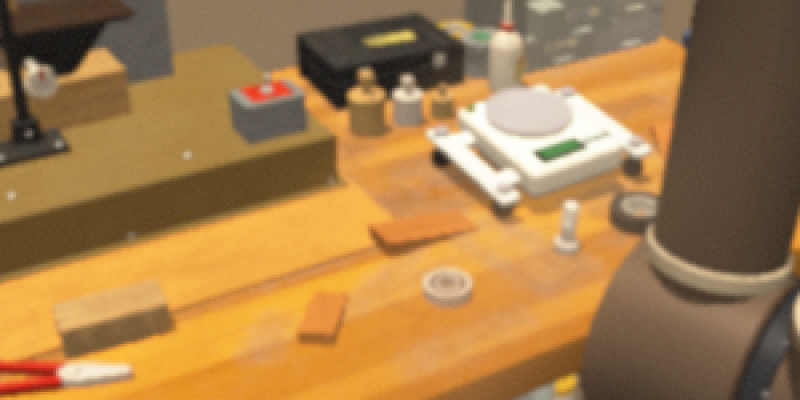

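View pics/c2.png

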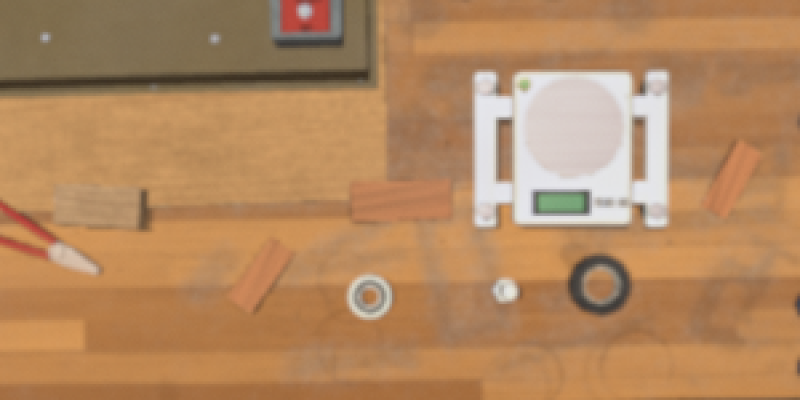

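The top view shows three wedges, at about (320,185), (267,213) and (445,177). The one at (320,185) is the largest and lies left of the balance. In the scene view its thick end is on the left, away from the foot. Next I'll measure it and check it in a close crop.

```bash
cat > m.py <<'E'
from h import *
from scipy.optimize import least_squares
def wedge_pts(p):
    x,y,a=p;c,s=np.cos(a),np.sin(a)
    P=np.array([[-.055,.022,0],[-.055,.022,.02],[-.055,-.022,.02],[-.055,-.022,0],[.055,.022,0],[.055,.022,.002],[.055,-.022,.002],[.055,-.022,0]])
    return np.c_[x+c*P[:,0]-s*P[:,1],y+s*P[:,0]+c*P[:,1],P[:,2]]
def sil(cam,p,S=4):
    m=np.zeros((400*S//1,640*S),np.uint8)
    h=cv2.convexHull(((proj(cam,wedge_pts(p))+.5)*S).astype(np.float32)).astype(int)
    cv2.fillConvexPoly(m,h,1); return cv2.resize(m.astype(np.float32),(640,400),interpolation=cv2.INTER_AREA)
def fit(masks,p0):
    from scipy.optimize import minimize
    f=lambda q:sum(np.abs(sil(c,[q[0]/1e3,q[1]/1e3,q[2]/50])-m).sum() for c,m in masks.items())
    q0=np.array([p0[0]*1e3,p0[1]*1e3,p0[2]*50])
    r=minimize(f,q0,method='Nelder-Mead',options=dict(initial_simplex=q0+np.r_[[[0,0,0]],8*np.eye(3)],xatol=.05))
    return np.array([r.x[0]/1e3,r.x[1]/1e3,r.x[2]/50]),r.fun
def best(cam,n,X):
    q=proj(cam,[X])[0]
    L=masks_of(cam,n)
    return min(L,key=lambda r:np.hypot(*(np.array(r['box'][:2])+np.array(r['box'][2:])/2-q)))['region'] if L else None
E
python3 - <<'E'
from m import *
ms={}
for c in('scene','top'):
    imaging.snapshot(c); ms[c]=best(c,'wedge',[.55,.015,.01]).astype(float); print(c,ms[c].sum())
for k in (ms,{'scene':ms['scene']},{'top':ms['top']}): print(fit(k,[.55,.015,-np.pi/2]))
p,_=fit(ms,[.55,.015,-np.pi/2])
# screw tops (triangulate)
out=[]
S={'scene':[337.4,198.5],'top':[356.1,189.7]}
F={'scene':[336.8,209.9],'top':[350.2,189.6]}
for Z in(S,F):
    A=[];b=[]
    for c,px in Z.items():
        o,D=ray(c,[px]);d=D[0]/np.linalg.norm(D[0]);M=np.eye(3)-np.outer(d,d);A.append(M);b.append(M@o)
    print('tri',np.linalg.solve(sum(A),sum(b)))
a=cv2.imread('pics/t0.png')
b=cv2.resize(a[150:230,280:440],(800,400),interpolation=3)
for q in proj('top',wedge_pts(p)): cv2.circle(b,tuple(((q-[280,150]+.5)*5).astype(int)),3,(0,255,0),1)
s=cv2.imread('pics/s0.png');e=cv2.resize(s[160:240,270:430],(800,400),interpolation=3)
for q in proj('scene',wedge_pts(p)): cv2.circle(e,tuple(((q-[270,160]+.5)*5).astype(int)),3,(0,255,0),1)
cv2.imwrite('pics/c3.png',cv2.resize(np.r_[b,e],(600,600)))
E
```

```text
scene 411.0
top 586.0
(array([ 0.53842486,  0.00948958, -1.53020303]), np.float64(79.9375))
(array([ 0.53735898,  0.00907826, -1.48955554]), np.float64(46.375))
(array([ 0.53856697,  0.00918405, -1.5277336 ]), np.float64(31.875))
tri [ 0.52499938 -0.08642232  0.03981063]
tri [ 0.52381025 -0.07723488  0.00558487]
```

View pics/c3.png

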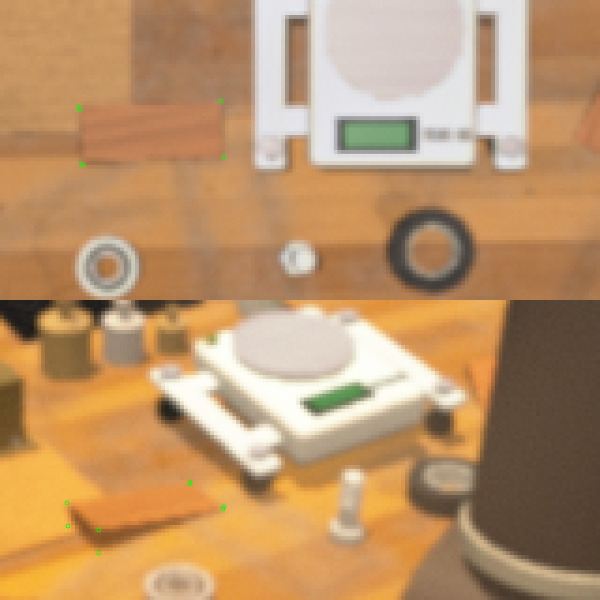

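The crop confirms it: the long wedge has its thin end towards the foot, which is about 15 mm off its centre line. I'll push it sideways with one finger first, then push it along. Next I'll refine the foot position using all four screw heads.

```bash
python3 - <<'E'
from h import *
from scipy.optimize import least_squares
from scipy.spatial.transform import Rotation as R
# screws order FL,FR,NL,NR (crop c2 px)
T=np.array([[485,86],[657,86],[485,210],[657,211]])/2.6667+[170,110]-.3
Sc=np.array([[435,132],[570,93],[508,178],[638,148]])/2.6667+[150,130]-.3
L=np.array([[.065,.09,.051],[.065,-.09,.051],[-.065,.09,.051],[-.065,-.09,.051]])
ax=np.array([.065,.09,0])-np.array([-.065,-.09,0]);ax/=np.linalg.norm(ax)
best=None
for sg in(1,-1):
    P=R.from_rotvec(sg*.095*ax).apply(L)
    if P[2,2]<.045: LT=P
print(LT)
def w(p): return R.from_euler('z',p[2]).apply(LT)+[p[0],p[1],0]
f=lambda p:np.r_[(proj('top',w(p))-T).ravel(),.0*(proj('scene',w(p))-Sc).ravel()]
g=lambda p:np.r_[(proj('top',w(p))-T).ravel(),(proj('scene',w(p))-Sc).ravel()]
for k in(f,g):
    r=least_squares(k,[.59,-.175,0]);print(r.x,r.fun.round(1));print(w(r.x)[2], 'foot level',R.from_euler('z',r.x[2]).apply([-.065,.09,0])[:2]+r.x[:2])
print('bearing,bolt,blockcorner',onz('top',[[308,222],[359,218]],.01),onz('top',[[309,141]],.05))
o=robot.observe();q=o['tool_rot'];print(R.from_quat([q[1],q[2],q[3],q[0]]).as_matrix().round(3))
E
```

```text
[[ 0.06107816  0.09283244  0.05077004]
 [ 0.06069292 -0.08688933  0.06076687]
 [-0.06853659  0.09255421  0.0407732 ]
 [-0.06892184 -0.08716756  0.05077004]]
[ 0.59094414 -0.17308824 -0.01932782] [-0.1  0.1  0.4 -0.1 -0.2  0.1 -0.1 -0.1  0.  -0.  -0.  -0.  -0.   0.
 -0.  -0. ]
[ 0.5242091  -0.07922674  0.0407732 ] foot level [ 0.52769567 -0.08184882]
[ 0.58980183 -0.17336718 -0.02141812] [ 0.1  0.5  0.5  0.4 -0.2  0.4 -0.   0.3  2.2 -1.  -0.7 -1.1 -1.9  2.7
 -0.8 -3.3]
[ 0.52326314 -0.07936639  0.0407732 ] foot level [ 0.52674422 -0.08199575]
bearing,bolt,blockcorner [[ 0.43122121  0.04578782  0.01      ]
 [ 0.44048041 -0.10175482  0.01      ]] [[0.65913593 0.03751379 0.05      ]]
[[ 0.942  0.336 -0.   ]
 [ 0.336 -0.942 -0.   ]
 [-0.     0.    -1.   ]]
```

```bash
python3 -m creep '[[[0.937,-0.584,0,0,0,-0.782,-1],[0.937,-0.584,0,0,0,-0.782,-1],[0.937,-0.584,0,0,0,-0.782,-1],[0.937,-0.584,0,0,0,-0.782,-1],[0.937,-0.584,0,0,0,-0.782,-1],[0.937,-0.584,0,0,0,-0.782,-1],[0.937,-0.584,0,0,0,-0.782,-1],[0.937,-0.584,0,0,0,-0.782,-1],[0.937,-0.584,0,0,0,-0.782,-1],[0.937,-0.584,0,0,0,-0.782,-1],[0.937,-0.584,0,0,0,-0.782,-1],[0.937,-0.584,0,0,0,-0.782,-1],[0.937,-0.584,0,0,0,-0.782,-1]]]'
```

```text
clock: 2.38
tcp_pos: [0.3821, -0.2352, 0.2453]
tool_rot: [0.0, 0.708, 0.706, 0.0]
ft_force: [-0.3, -1.4, -0.6]
grip_width: 0.003
```

```bash
python3 -m creep '[[[0.866,0.686,0,0,0,0,-1],[0.866,0.686,0,0,0,0,-1],[0.866,0.686,0,0,0,0,-1],[0.866,0.686,0,0,0,0,-1],[0.866,0.686,0,0,0,0,-1],[0.866,0.686,0,0,0,0,-1],[0.866,0.686,0,0,0,0,-1],[0.866,0.686,0,0,0,0,-1],[0.866,0.686,0,0,0,0,-1],[0.866,0.686,0.6,0,0,0,-1],[0.866,0.686,0.6,0,0,0,-1],[0.866,0.686,0.6,0,0,0,-1],[0.866,0.686,0.6,0,0,0,-1],[0.866,0.686,0.6,0,0,0,-1],[0.866,0.686,0.6,0,0,0,-1]]]'; python3 - <<'E'
from h import *
a=imaging.snapshot('scene');b=imaging.snapshot('top');o=robot.observe()
print(o['tcp_pos'],proj('scene',[o['tcp_pos']+[0,0,-.014]]),proj('top',[o['tcp_pos']]))
cv2.imwrite('pics/c4.png',np.r_[cv2.resize(a[150:250,230:430],(600,300)),cv2.resize(b[130:230,250:450],(600,300))][:,:,::-1])
E
```

```text
clock: 3.63
tcp_pos: [0.5845, 0.0237, 0.0604]
tool_rot: [-0.003, 0.708, 0.706, -0.003]
ft_force: [-0.4, -0.1, -0.7]
grip_width: 0.0
[0.58798557 0.02406499 0.06557276] [[295.03954488 195.25477699]] [[313.95453328 165.49268178]]
```

View pics/c4.png

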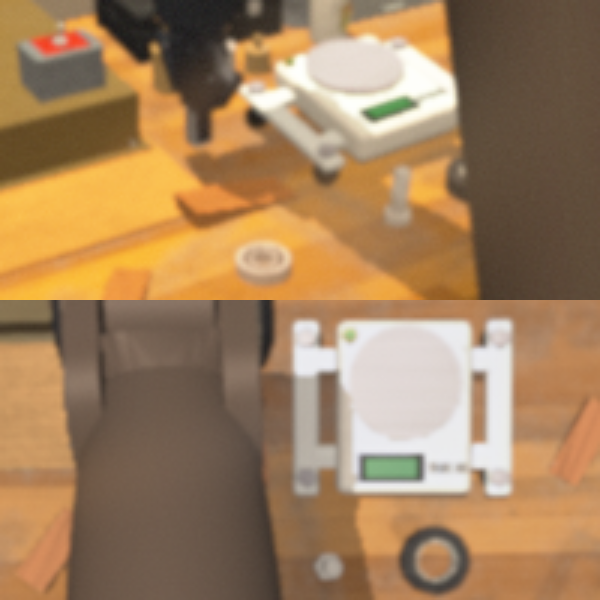

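```bash
python3 -m creep '[[[0,0,0.155,0,0,0,-1],[0,0,0.155,0,0,0,-1],[0,0,0.155,0,0,0,-1],[0,-0.02,0.155,0,0,0,-1],[0,-0.03,0.155,0,0,0,-1],[0,-0.04,0.155,0,0,0,-1],[0,-0.05,0.155,0,0,0,-1],[0,-0.06,0.155,0,0,0,-1],[0,-0.07,0.155,0,0,0,-1],[0,-0.08,0.155,0,0,0,-1],[0,-0.087,0.155,0,0,0,-1],[0,-0.087,0.155,0,0,0,-1],[0,-0.087,0.155,0,0,0,-1]]]'; python3 - <<'E'
from m import *
a=imaging.snapshot('scene');ms={'scene':best('scene','wedge',[.53,.01,.01]).astype(float)}
p,f=fit(ms,[.53,.01,-1.53]);print(p,f,robot.observe()['tcp_pos'])
e=cv2.resize(a[160:240,250:410],(800,400),interpolation=3)
for q in proj('scene',wedge_pts(p)): cv2.circle(e,tuple(((q-[250,160]+.5)*5).astype(int)),3,(0,255,0),1)
save(e,'c5.png')
E
```

```text
clock: 4.82
tcp_pos: [0.5626, 0.025, 0.0195]
tool_rot: [0.001, 0.707, 0.707, 0.001]
ft_force: [2.6, 0.9, 4.1]
grip_width: 0.005
[ 0.52871205  0.00973715 -1.44435418] 39.0625 [0.5626919  0.02494549 0.0193545 ]
```

View pics/c5.png

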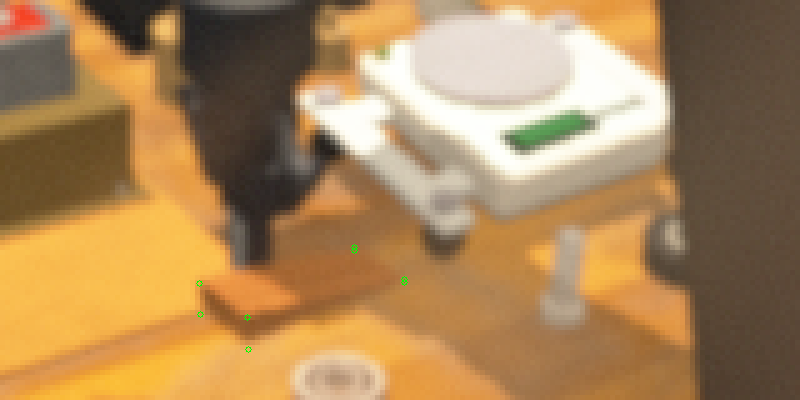

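```bash
python3 -m creep '[[[0,0.02,0,0,0,0,-1],[0,0.02,-0.133,0,0,0,-1],[0,0.02,-0.133,0,0,0,-1],[0.22,-0.106,-0.133,0,0,0,-1],[0.22,-0.106,-0.133,0,0,0,-1],[0.22,-0.106,-0.133,0,0,0,-1],[0.22,-0.106,0,0,0,0,-1],[0.22,-0.106,0,0,0,0,-1],[0.22,-0.106,0,0,0,0,-1],[0.18,-0.106,0,0,0,0,-1],[0.16,-0.106,0,0,0,0,-1],[0.14,-0.106,0,0,0,0,-1],[0.12,-0.106,0,0,0,0,-1],[0.1,-0.106,0,0,0,0,-1],[0.1,-0.106,0,0,0,0,-1],[0.1,-0.106,0,0,0,0,-1]]]'; python3 - <<'E'
from m import *
a=imaging.snapshot('scene');ms={'scene':best('scene','wedge',[.53,-.01,.01]).astype(float)}
p,f=fit(ms,[.53,-.01,-1.53]);print(p,f,robot.observe()['tcp_pos'])
e=cv2.resize(a[160:240,250:410],(800,400),interpolation=3)
for q in proj('scene',wedge_pts(p)): cv2.circle(e,tuple(((q-[250,160]+.5)*5).astype(int)),3,(0,255,0),1)
for q in proj('scene',[[.527,-.082,0]]): cv2.circle(e,tuple(((q-[250,160]+.5)*5).astype(int)),4,(0,0,255),1)
save(e,'c6.png')
E
```

```text
clock: 6.25
tcp_pos: [0.5302, 0.0543, 0.019]
tool_rot: [0.0, 0.707, 0.707, 0.0]
ft_force: [-0.8, 0.8, -0.6]
grip_width: 0.0
[ 0.52712475 -0.0156549  -1.52261953] 63.9375 [0.53010448 0.05482127 0.01887735]
```

View pics/c6.png

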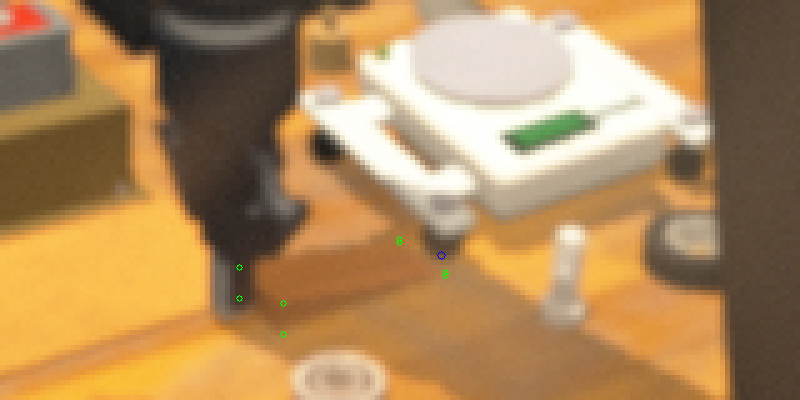

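```bash
python3 -m creep '[[[-0.02,0,0,0,0,0,-1],[-0.04,0,0,0,0,0,-1],[-0.06,0,0,0,0,0,-1],[-0.08,0,0,0,0,0,-1],[-0.1,0,0,0,0,0,-1],[-0.12,0,0,0,0,0,-1],[-0.14,0,0,0,0,0,-1],[-0.16,0,0,0,0,0,-1],[-0.17,0,0,0,0,0,-1],[-0.17,0,0,0,0,0,-1],[-0.17,0,0,0,0,0,-1]]]'; python3 -m creep '[[[-0.007,0,0,0,0,0,-1],[-0.014,0,0,0,0,0,-1],[-0.02,0,0,0,0,0,-1],[-0.02,0,0,0,0,0,-1],[-0.02,0,0,0,0,0,-1]]]';python3 - <<'E'
from m import *
a=imaging.snapshot('scene');ms={'scene':best('scene','wedge',[.528,-.06,.01]).astype(float)}
p,f=fit(ms,[.528,-.06,-1.56]);print(p,f,robot.observe()['tcp_pos'])
save(cv2.resize(a[160:240,270:430],(800,400),interpolation=3),'c7.png')
E
```

```text
clock: 7.27
tcp_pos: [0.53, 0.003, 0.0187]
tool_rot: [0.0, 0.707, 0.707, -0.001]
ft_force: [0.1, -0.3, 0.2]
grip_width: 0.002
clock: 7.68
tcp_pos: [0.5301, -0.0023, 0.0187]
tool_rot: [0.0, 0.707, 0.707, -0.0]
ft_force: [-0.9, 2.2, -0.9]
grip_width: 0.005
[ 0.52395209 -0.07083204 -1.60800226] 91.625 [ 0.53002655 -0.00233904  0.01869559]
```

View pics/c7.png

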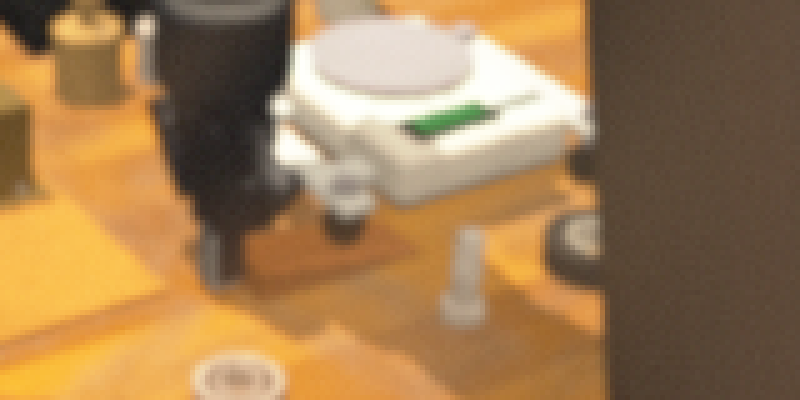

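The foot is now on the ramp, near the wedge's centre line, at about (346,230) in the crop. I'll keep pushing slowly until the force shows it has jammed.

```bash
python3 -m creep '[[[-0.005,0,0,0,0,0,-1],[-0.01,0,0,0,0,0,-1],[-0.013,0,0,0,0,0,-1],[-0.013,0,0,0,0,0,-1],[-0.013,0,0,0,0,0,-1]]]';  python3 -m creep '[[[-0.003,0,0,0,0,0,-1],[-0.006,0,0,0,0,0,-1],[-0.006,0,0,0,0,0,-1],[-0.006,0,0,0,0,0,-1]]]'; python3 -m creep '[[[-0.003,0,0,0,0,0,-1],[-0.005,0,0,0,0,0,-1],[-0.005,0,0,0,0,0,-1],[-0.005,0,0,0,0,0,-1]]]'
```

```text
clock: 8.2
tcp_pos: [0.5301, -0.0062, 0.0187]
tool_rot: [0.0, 0.707, 0.707, -0.0]
ft_force: [-0.7, 1.2, -0.8]
grip_width: -0.001
clock: 8.53
tcp_pos: [0.5301, -0.008, 0.0188]
tool_rot: [0.0, 0.707, 0.707, -0.0]
ft_force: [-0.3, 1.4, -1.2]
grip_width: -0.001
clock: 8.87
tcp_pos: [0.5301, -0.0094, 0.0188]
tool_rot: [0.0, 0.707, 0.707, -0.0]
ft_force: [-0.5, 1.2, -2.2]
grip_width: -0.0
```

```bash
python3 -m creep '[[[-0.003,0,0,0,0,0,-1],[-0.005,0,0,0,0,0,-1],[-0.005,0,0,0,0,0,-1],[-0.005,0,0,0,0,0,-1]]]';  python3 -m creep '[[[-0.003,0,0,0,0,0,-1],[-0.005,0,0,0,0,0,-1],[-0.005,0,0,0,0,0,-1],[-0.005,0,0,0,0,0,-1]]]'; python3 -m creep '[[[-0.003,0,0,0,0,0,-1],[-0.005,0,0,0,0,0,-1],[-0.005,0,0,0,0,0,-1],[-0.005,0,0,0,0,0,-1]]]'
```

```text
clock: 9.2
tcp_pos: [0.5301, -0.0106, 0.0188]
tool_rot: [-0.0, 0.707, 0.707, 0.0]
ft_force: [0.6, 3.9, -1.8]
grip_width: -0.0
clock: 9.53
tcp_pos: [0.5301, -0.0112, 0.0188]
tool_rot: [-0.001, 0.707, 0.707, 0.001]
ft_force: [0.2, 8.1, -1.0]
grip_width: 0.004
clock: 9.87
tcp_pos: [0.5301, -0.0117, 0.0188]
tool_rot: [-0.002, 0.706, 0.708, 0.002]
ft_force: [0.7, 11.2, -1.6]
grip_width: 0.003
```

```bash
python3 -m creep '[[[-0.004,0,0,0,0,0,-1],[-0.008,0,0,0,0,0,-1],[-0.008,0,0,0,0,0,-1],[-0.008,0,0,0,0,0,-1]]]';  python3 -m creep '[[[0.03,0,0,0,0,0,-1],[0.06,0,0,0,0,0,-1],[0.06,0,0,0,0,0,-1],[0.2,0,-0.3,0,0,0,-1],[0.2,0,-0.3,0,0,0,-1],[0.2,0,-0.3,0,0,0,-1],[0.2,0,-0.3,0,0,0,-1]]]'; python3 - <<'E'
from h import *
a=imaging.snapshot('scene');b=imaging.snapshot('top')
r=mark_of('scene','screw_top')[0];print(r,onz('scene',[r['xy']],.051), proj('scene',[[.527,-.082,.051]]))
r=mark_of('top','screw_top');print([(x['xy'],x['confidence'],onz('top',[x['xy']],.051)) for x in r[:2]],proj('top',[[.527,-.082,.051]]))
A=cv2.resize(a[160:240,270:430],(600,300),interpolation=3);B=cv2.resize(b[150:230,280:440],(600,300),interpolation=3)
save(np.r_[A,B],'c8.png')
E
```

```text
clock: 10.2
tcp_pos: [0.5302, -0.0125, 0.0188]
tool_rot: [-0.003, 0.706, 0.708, 0.003]
ft_force: [0.6, 17.4, -1.7]
grip_width: -0.0
clock: 10.78
tcp_pos: [0.5329, 0.0447, 0.1135]
tool_rot: [0.003, 0.706, 0.708, 0.003]
ft_force: [0.6, -0.1, -0.6]
grip_width: 0.004
{'xy': [336.9, 197.6], 'confidence': 0.89} [[ 0.51756482 -0.0700936   0.051     ]] [[338.49128378 195.14911694]]
[([355.6, 189.3], 0.94, array([[ 0.52130561, -0.09032686,  0.051     ]]))] [[352.57079779 187.30535499]]
```

View pics/c8.png

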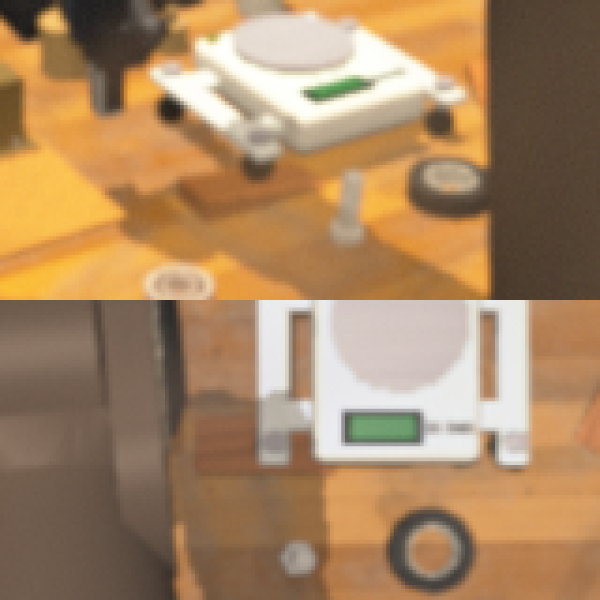

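```bash
python3 -m creep '[[[-0.2,-0.01,0,0,0,0,-1],[-0.422,-0.01,0,0,0,0,-1],[-0.422,-0.01,0,0,0,0,-1],[-0.422,-0.01,0,0,0,0,-1],[-0.422,-0.01,0.1,0,0,0,-1],[-0.422,-0.01,0.1,0,0,0,-1],[-0.422,-0.01,0.1,0,0,0,-1],[-0.422,-0.01,0.1,0,0,0,-1]]]'
```

```text
clock: 11.65
tcp_pos: [0.5265, -0.0826, 0.0785]
tool_rot: [-0.001, 0.707, 0.707, -0.001]
ft_force: [0.5, -0.2, -0.8]
grip_width: 0.001
```

```bash
python3 -m creep '[[[0,0,0.015,0,0,0,-1],[0,0,0.03,0,0,0,-1],[0,0,0.04,0,0,0,-1],[0,0,0.04,0,0,0,-1],[0,0,0.04,0,0,0,-1]]]'; python3 -m creep '[[[0,0,0.003,0,0,0,-1],[0,0,0.006,0,0,0,-1],[0,0,0.006,0,0,0,-1],[0,0,0.006,0,0,0,-1]]]'; python3 -m creep '[[[0,0,0.003,0,0,0,-1],[0,0,0.006,0,0,0,-1],[0,0,0.006,0,0,0,-1],[0,0,0.006,0,0,0,-1]]]'
```

```text
clock: 12.07
tcp_pos: [0.5271, -0.0825, 0.0667]
tool_rot: [-0.0, 0.707, 0.707, -0.0]
ft_force: [0.4, -0.4, 0.0]
grip_width: 0.001
clock: 12.4
tcp_pos: [0.5272, -0.0828, 0.0651]
tool_rot: [0.0, 0.707, 0.707, 0.0]
ft_force: [0.3, -0.4, -0.4]
grip_width: -0.002
clock: 12.73
tcp_pos: [0.5273, -0.0828, 0.065]
tool_rot: [0.001, 0.707, 0.707, 0.0]
ft_force: [-4.5, 1.1, 13.6]
grip_width: -0.004
```

Contact came at a tip height of 0.051 m, the screw height given for a level balance, with 13.6 N. I'll hold briefly, then lift clear and look.

```bash
python3 -m creep '[[[0,0,0,0,0,0,-1],[0,0,0.001,0,0,0,-1],[0,0,0.001,0,0,0,-1],[0,0,0.001,0,0,0,-1],[0,0,0.001,0,0,0,-1]]]'; python3 -m creep '[[[0,0,-0.03,0,0,0,-1],[0,0,-0.2,0,0,0,-1],[0,0,-0.5,0,0,0,-1],[0,0,-0.5,0,0,0,-1],[0,0,-0.5,0,0,0,-1],[0,0,-0.5,0,0,0,-1],[0.7,0,-0.5,0,0,0,-1],[0.7,0,-0.5,0,0,0,-1],[0.7,0,-0.5,0,0,0,-1],[0.7,0,-0.5,0,0,0,-1],[0.7,0,-0.5,0,0,0,-1],[0.7,0,-0.5,0,0,0,-1],[0.7,0,-0.5,0,0,0,-1],[0.7,0,-0.5,0,0,0,-1]]]'; python3 - <<'E'
from m import *
a=imaging.snapshot('scene');b=imaging.snapshot('top')
A=cv2.resize(a[160:240,270:430],(600,300),interpolation=3);B=cv2.resize(b[150:230,280:440],(600,300),interpolation=3)
save(np.r_[A,B],'c9.png')
for n in('bearing','bolt','tape','packer'):
    for c in('top','scene'):
        for r in recognise(c,n)[:1]: print(n,c,r['box'])
E
```

```text
clock: 13.15
tcp_pos: [0.5273, -0.0828, 0.065]
tool_rot: [0.001, 0.707, 0.707, 0.0]
ft_force: [-5.6, 1.3, 15.8]
grip_width: 0.006
clock: 14.32
tcp_pos: [0.5267, 0.1272, 0.212]
tool_rot: [-0.0, 0.707, 0.708, -0.001]
ft_force: [0.7, 0.1, 0.7]
grip_width: 0.001
bearing top [349.7, 138.7, 69.0, 54.5]
bearing scene [307.5, 233.1, 17.8, 11.1]
bolt top [353.4, 213.9, 10.5, 9.7]
bolt scene [356.8, 206.3, 10.0, 18.0]
tape top [380.5, 208.9, 26.0, 17.3]
tape scene [378.4, 203.0, 20.6, 14.6]
packer scene [175.5, 238.0, 37.0, 24.4]
```

View pics/c9.png

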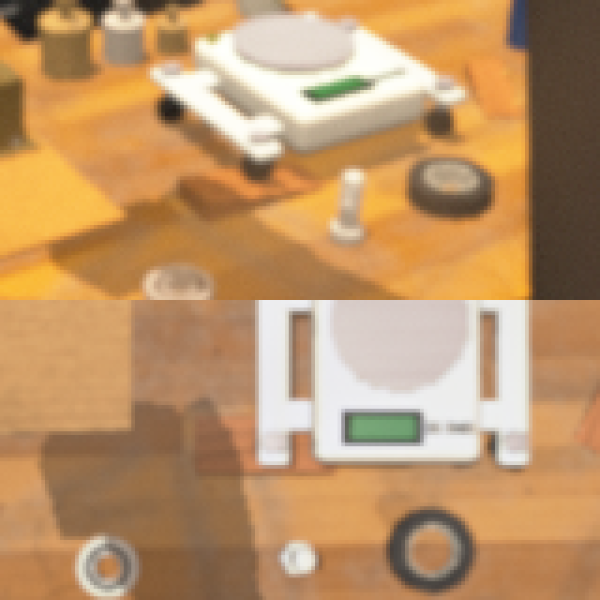

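```bash
python3 -c "
from station import robot
print(robot.close_job())"
```

```text
the job is handed in; nothing more can be done
None
```

The wedge is under the near left foot and the balance looks level. I pressed the screw head and handed the job in at about 14.5 s. The hand-in gives no verdict, so whether it passed isn't confirmed.

**What I did:** I nudged the largest wedge about 10 mm sideways so that its centre line met the short foot. Then I pushed it thin end first from the thick end until it jammed; the push force rose from about 1 N to 17 N. After backing off, I pressed the screw head with closed fingertips at 14–16 N and lifted clear.

**Last checks:**
- **Level:** the fingertips met the screw 51 mm above the worktop, its height when the balance is level. I did not measure the rocking angle directly.
- **Wedge:** the final pictures show it in place, with the foot near its centre line. The arm is clear of everything.
- **Bystanders:** the bearing, bolt, tape and packer are where they started.

**Checks that disagreed:**
- **Bearing:** the network's last top-view report for it was really the balance; the picture and the scene view show it unmoved.
- **Packer:** it was not reported in the last top view, but the scene view finds it in place.
- **Screw:** the network's marks were 9–15 mm off my own fit from the four screw heads. I used the fit, and the contact agreed with it.
- **Wedge fits:** fits made while the gripper hid part of the wedge were several mm off. For the push I relied on finger position and force instead.

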